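# Strip the bayonet-nut fixture and slide the bracket out

### The arm

A 6-joint arm with a two-finger parallel gripper is mounted at the origin on a cart in front of the work surface, level with it; the furniture and walls round the work are solid. World frame = base frame: x ahead of the robot, y to its left, z up, the work surface at z = 0. Lengths are in m, angles in rad, forces in N, time in s.
With the tool pointing down it reaches from about 0.35 to 1 m from the base axis. Payload 7.1 kg.
Tool frame: the origin (TCP) lies between the finger pads; the fingertips stand 22 mm ahead of it and the grasp point (between the pads) lies 3 mm ahead of it; z points along the fingers, y is the line along which they close (so a half turn about z gives the same grasp; the last joint's range is limited). The gripper opens to 85 mm and grips with 20 to 120 N. Pads are 22 mm wide; open, the fingers measure 114 mm over their backs; the gripper's body (76 mm by 85 mm) begins 54 mm behind the grasp point. The pads swing forward as they close: fully open they stand 13 mm farther back than shut.
Start: joints at [1.222, 0.423, 1.63, -0, 1.089, -0.019], TCP at [0.202, 0.591, 0.253] pointing down, gripper open.
Joint ranges: [-3, 3], [-0.9, 2.11], [0.09, 2.58], [-1.31, 4.45], [0.11, 2.69], [-2.54, 2.54]. Speed limits (rad/s): [2.39, 2.39, 3.01, 3.14, 3.14, 3.14].

### API

Orientations are given as a rotation vector (axis times angle).
In Python, from rig import manip gives the robot as it stands. The module is installed in compiled form; this text tells all that it offers. Calls block until the motion is done:
- manip.move_to(position, orientation): joint-space move of the TCP to a pose.
- manip.servo_line(position, orientation=None, rate=0.15): straight line of the TCP; orientation=None keeps the orientation; rate is the mean speed in m/s.
- manip.set_joints(angles): joint-space move.
- manip.command_gripper(opening, f_grip=None): finger opening in m; f_grip is the grip in N (None keeps the last); returns when the fingers have stopped.
- manip.hold(seconds).
- manip.solve_ik(position, orientation): joint angles nearest the present ones, or None.
- manip.camera(name): name is "scene" or "top"; returns a dict with "image" (480x640x3 uint8, red, green, blue), "fx", "fy", "cx", "cy" (pixels), "k1" (the pictures are not rectified: a ray, as slopes to the right and down, at radius r is drawn at 1 + k1 r^2 times it, then the intrinsics apply), "cam_to_world" (4x4, takes a point from camera to world coordinates). Camera axes: x right, y down, z forward; pixel columns grow to the right and rows downward; lengths in m; the calibration is good to about 2 mm. A picture is of the moment at which its call begins. There is no depth.
A pose or a line that the arm cannot do raises manip.IKError and nothing moves.
- manip.sign_off(): hands the job in; it is judged then, once.
Readings, each from a call of its own:
- manip.get_time(): time.
- manip.get_joint_positions(): joint angles.
- manip.get_joint_vel(): joint speeds.
- manip.get_tau(): joint torques, N m.
- manip.get_position(): TCP position.
- manip.get_ee_rot(): TCP orientation.
- manip.get_contact_force(): force on the tool from outside, world axes, zero at the start.
- manip.get_torque(): the same for the moment, N m.
- manip.get_width(): finger opening in m.
- manip.get_grip_force(): force on a finger pad.
Only numpy, scipy, OpenCV 4.12 (cv2) and the standard library are available. Lean on these libraries where they do the work, as an engineer would, in place of code of your own. Each camera call takes 0.05 s, during which the arm holds its last target. There are 200 camera calls.

### The job

Unload the bracket from the fixture. First take off the bayonet nut: turn it anticlockwise (seen from above) until it comes up against its stop, lift it off the stud and stand it upright in the parts tray; next lift off the spacer and stand it upright in the tray as well; then push the bracket along its slideway until it rests against the end stop. Leave the loupe, the brush and the tape roll where they are.

Things in the scene. Friction and masses are not known exactly. Their poses are not given: they have to be found in the camera images.
- slideway: Fixed aluminium base 210 x 96 mm, 20 mm high (its upper face is the bed), with dark side rails. Origin: on the stud's axis, at the base's underside. +x is the way the bracket slides out, z up; the base spans x -40 to +170 mm. The rails' lips overhang the bracket's long edges (48 mm clear between them, tops 32 mm above the bench): the bracket cannot be lifted, only slid.
- stud_top (a point): Top centre of the steel stud, 10 mm in diameter, fixed upright in the slideway, top 64 mm above the bench. A cross pin 20 mm long near its top is hidden inside the nut; which way the pin points differs from run to run and is neither seen nor given.
- end_stop (a point): Centre of the face of the end stop that the bracket comes up against: a dark block 47 mm wide, 22 mm high on the bed, 155 mm along x from the slideway's origin; the point is 26 mm above the bench.
- nut: Dark steel bayonet nut, 100 g, 40 mm round; origin: centre of its underside. It sits on the spacer with 2 mm of play up and down. It turns easily anticlockwise (from above) by 30 to 110 degrees, differing from run to run, to a hard stop; there it lifts straight off, and 20 mm up it is clear of the pin. Anywhere else the hidden pin holds it down.
- nut_grip (a point): Centre of the straight grip bar on top of the nut: bar 46 mm long (x), 12 mm thick (y), 20 mm high; this point is 31 mm above the nut's underside and 10 mm above the top of its round cap (40 mm across, 21 mm high). To be held by this bar. Pressed hard against its stop the nut binds: ease the turn before lifting.
- spacer: Plain round aluminium spacer under the nut, 80 g: body 40 mm in diameter, 24 mm high, over a boss 29 mm in diameter, 5 mm long; 23 mm bore, loose on the stud. Origin: centre of the boss's foot, 21 mm above the bench in place. The boss fills the bracket's keyhole, so the bracket cannot slide until the spacer is lifted off; 45 mm of lift clears the stud.
- spacer_mid (a point): On the spacer's axis at half the height of its 40 mm body, 17 mm above the foot of the boss; in place the body spans 26 to 50 mm above the bench.
- bracket: Steel L-shaped bracket, 180 g, on the slideway's bed: plate 110 x 56 x 6 mm with a keyhole open at the stud end, upright flange at the other end. Origin: centre of the keyhole, underside; at the start on the stud's axis. x as the slideway's. It slides 70 mm to the end stop.
- bracket_flange (a point): Middle of the upright flange's face that looks to the stud, 24 mm above the bed and 79 mm from the stud axis at the start. The flange is 38 mm wide, 6 mm thick and reaches 36 mm above the bed. Push here, along the slideway's x; x of this frame is that direction.
- parts_tray: Fixed flat grey parts tray 140 (x) x 100 (y) mm, walls 4 mm thick and 14 mm high, floor 4 mm thick. Origin: centre of its underside.
- loupe: Black stand loupe, 37 mm round, 36 mm high, standing; origin centre of the underside. Leave alone.
- detail_brush: Hand brush with bow handle, 30 x 85 x 55 mm; origin centre of the underside. Leave alone.
- masking_roll: Roll of masking tape lying flat, 104 mm across, 25 mm high; origin centre of the underside. Leave alone.
Not all that is in view belongs to the job. Leave any orange look-alike of the nut alone. There is more than one size of the parts_tray; the job needs the smaller.

How it is judged:
By the outcome, as a careful person would: the job done as asked, in the order asked, and still so for the second after the job is handed in, with the robot touching nothing.
It also fails if it takes over 72 s, if anything falls off the work surface, if the arm or the gripper's body presses on something with over 40 N, if the wrist force passes 120 N, or if a joint passes its speed limit or range.

## Working session

There is one attempt and no reset: what is moved stays moved. The work goes in short steps, each a Python script; the robot and the scene stay as the last script left them, time stands still between calls to the robot, and variables do not carry over. Pictures are saved under pics/ and viewed, at most 10 in all, crops included, and the job is handed in when it is done.

```bash
mkdir -p pics; cat > h.py <<'E'
import numpy as np, cv2
from scipy.spatial.transform import Rotation as R
from rig import manip as m
def shot(n,f=None):
    c=m.camera(n)
    if f: cv2.imwrite(f,c["image"][:,:,::-1])
    return c
def ray(c,u,v):
    x,y=(u-c["cx"])/c["fx"],(v-c["cy"])/c["fy"]
    a,b=x,y
    for _ in range(20):
        s=1+c["k1"]*(a*a+b*b); a,b=x/s,y/s
    T=np.array(c["cam_to_world"]); return T[:3,3],T[:3,:3]@np.array([a,b,1.])
def onz(c,u,v,z):
    o,d=ray(c,u,v); return o+d*(z-o[2])/d[2]
def proj(c,p):
    T=np.array(c["cam_to_world"]); q=T[:3,:3].T@(np.array(p)-T[:3,3]); a,b=q[:2]/q[2]
    s=1+c["k1"]*(a*a+b*b); return np.array([a*s*c["fx"]+c["cx"],b*s*c["fy"]+c["cy"]])
def down(yaw): # tool z down, tool y along world yaw
    y=np.array([np.cos(yaw),np.sin(yaw),0]); z=np.array([0,0,-1.])
    return R.from_matrix(np.stack([np.cross(y,z),y,z],1)).as_rotvec()
E
python3 - <<'E'
from h import *
for n in("top","scene"):
    c=shot(n,f"pics/{n}0.png"); print(n,c["fx"],c["k1"],np.round(c["cam_to_world"],3).tolist())
print(m.get_time(),m.get_ee_rot(),m.get_width())
E
```

```text
top 531.8998717399737 0.05005311424554145 [[-0.018, -0.995, 0.097, 0.459], [-1.0, 0.019, 0.007, -0.335], [-0.009, -0.097, -0.995, 1.438], [0.0, 0.0, 0.0, 1.0]]
scene 543.9959941138401 -0.09342538669573855 [[0.845, -0.309, 0.436, 0.095], [-0.534, -0.465, 0.706, -1.097], [-0.015, -0.83, -0.558, 0.676], [0.0, 0.0, 0.0, 1.0]]
0.1 [-5.15658150e-01 -3.09873910e+00  2.10536077e-03] 0.08531794149693209
```

View pics/top0.png

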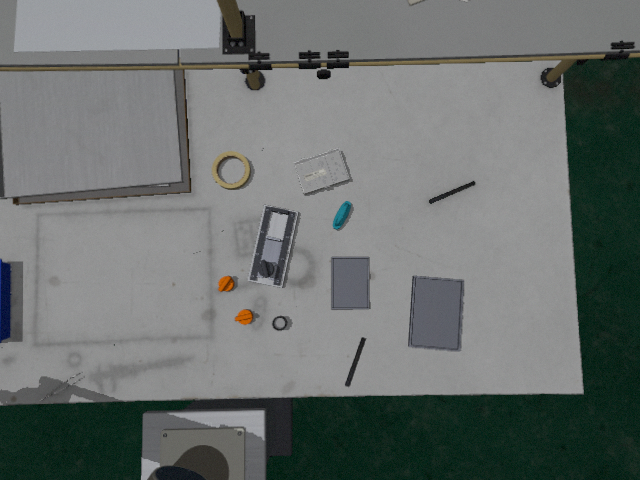

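View pics/scene0.png

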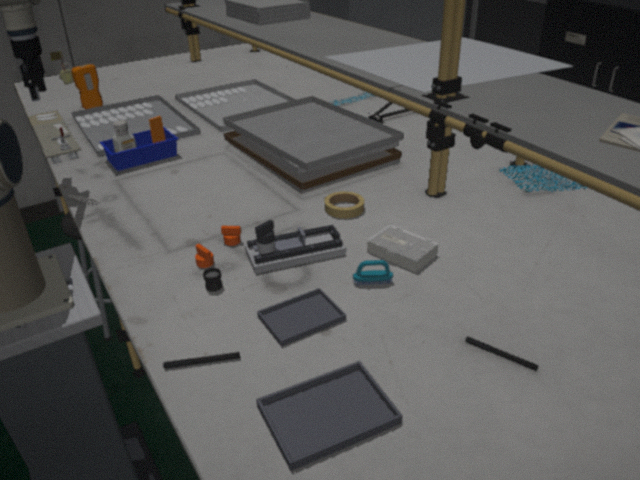

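The top view shows the dark nut in the fixture at (267,269). Its look-alikes are the orange ones at (226,284) and (244,317), and the loupe at (280,323). The smaller tray is at (350,283) and the larger at (436,313). The dark nut on the slideway matches the description, so I'll check it in one close crop.

```bash
python3 - <<'E'
import cv2,numpy as np
a=cv2.imread("pics/top0.png")[195:315,235:385]; b=cv2.imread("pics/scene0.png")[205:350,235:355]
a=cv2.resize(a,None,fx=4.8,fy=4.8,interpolation=cv2.INTER_CUBIC)[:,:]
cv2.imwrite("pics/c1.png",a)
b=cv2.resize(b,None,fx=4,fy=4,interpolation=cv2.INTER_CUBIC);cv2.imwrite("pics/c2.png",b)
E
```

```text
(no output)
```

View pics/c1.png

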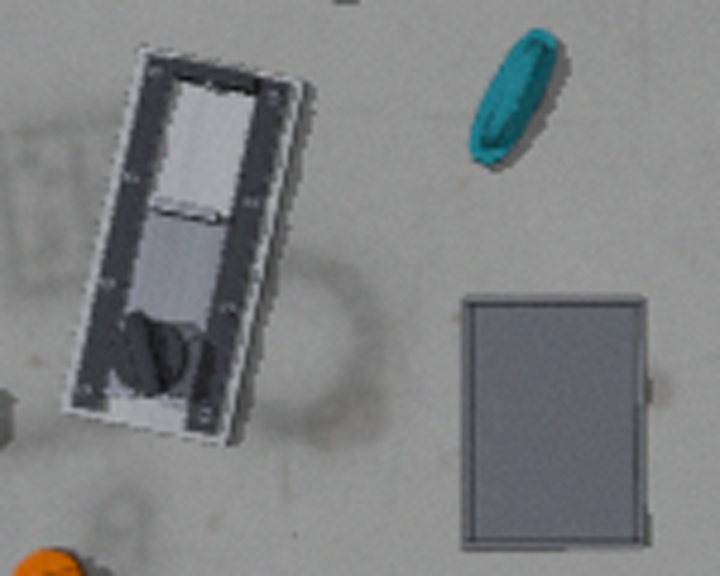

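View pics/c2.png

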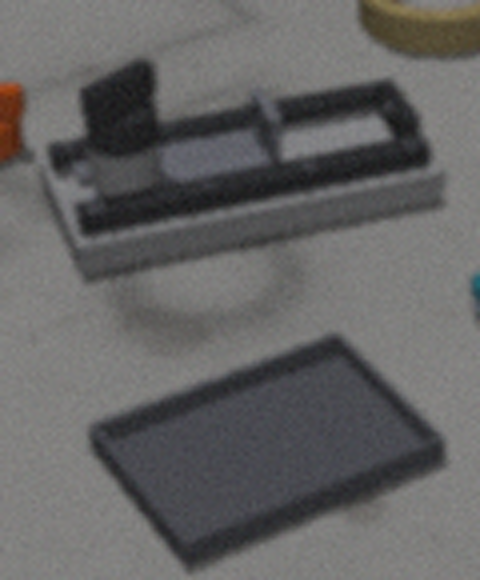

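The crops confirm the choice: a dark nut with a bar on the slideway, at crop px (155,355) and top px (267,269). The base's upper corners and the small tray's rim corners are also clear.

```bash
cat > loc.py <<'E'
from h import *
def fit(P,Q): # rigid 2D P->Q
    pc,qc=P.mean(0),Q.mean(0); H=(P-pc).T@(Q-qc); th=np.arctan2(H[0,1]-H[1,0],H[0,0]+H[1,1])
    r=np.array([[np.cos(th),-np.sin(th)],[np.sin(th),np.cos(th)]]); return qc-r@pc,th,np.linalg.norm(Q-(P@r.T+qc-r@pc),axis=1)
E
python3 - <<'E'
from loc import *
t=m.camera("top"); s=m.camera("scene")
full=lambda L,o,k:[(u/k+o[0]-.4,v/k+o[1]-.4) for u,v in L]
base=np.array([[.17,.048],[.17,-.048],[-.04,-.048],[-.04,.048]])
pt=full([(142,46),(303,80),(230,443),(66,410)],(235,195),4.8)
Q=np.array([onz(t,*p,.02)[:2] for p in pt]); o,th,r=fit(base,Q); print("base top",o,np.degrees(th),r)
ps=full([(445,175),(82,240),(42,167)],(235,205),4)
Q=np.array([onz(s,*p,.02)[:2] for p in ps]); o2,th2,r2=fit(base[1:],Q); print("base scene",o2,np.degrees(th2),r2)
tr=np.array([[.07,.05],[.07,-.05],[-.07,-.05],[-.07,.05]])
pt=full([(462,295),(646,295),(646,547),(462,547)],(235,195),4.8)
Q=np.array([onz(t,*p,.014)[:2] for p in pt]); a=fit(tr,Q); print("tray top",a[0],np.degrees(a[1]),a[2])
ps=full([(445,440),(190,552),(92,432),(335,338)],(235,205),4) # far-right.. order below
Q=np.array([onz(s,*p,.014)[:2] for p in ps]); print("tray scene corners",Q.round(3).tolist(),Q.mean(0))
g=cv2.cvtColor(t["image"],cv2.COLOR_RGB2GRAY)
np.set_printoptions(linewidth=200); print(g[256:282,256:282])
for c,n in((t,'t'),(s,'s')): print(n,proj(c,[*o,.091]),proj(c,[*o,.071]),proj(c,[*o,.05]))
E
```

```text
base top [ 0.51592583 -0.17431004] -12.180862111200572 [0.00167905 0.00295228 0.00191281 0.00246498]
base scene [ 0.51542881 -0.17422119] -12.846502538060177 [0.0024831  0.00937865 0.00835825]
tray top [ 0.47755134 -0.39129601] -1.2234221639413168 [0.00128013 0.00145961 0.00085126 0.00092715]
tray scene corners [[0.544, -0.442], [0.406, -0.444], [0.406, -0.345], [0.542, -0.346]] [ 0.47459883 -0.39416523]
[[ 64  60  62  65  68  86 132 136 132 135 131 134 132 130 132 133 135 136 136 135 135 130 126  86  57  60]
 [ 63  60  57  57  61  94 136 136 133 136 133 129 134 132 135 135 133 136 137 134 136 131 127  73  60  61]
 [ 60  59  58  61  61  98 137 132 134 133 134 133 133 133 137 135 134 139 137 135 132 130 125  73  67  80]
 [ 61  60  59  61  80 135 129 104 109 134 133 134 132 134 136 135 136 138 135 135 133 127  95  66  70  93]
 [ 63  57  61  63  69  89  62  57  55  96 133 135 135 136 137 131 133 140 133 136 133 130 105  58  67  63]
 [ 62  62  62  66  71  61  58  53  44  36  83 109 111 137 135 132 133 140 136 135 133 123  73  59  63  62]
 [ 61  57  55  74 101  56  58  59  47  31  36  43 
[... 1562 characters left out ...]
09 133 125 142 135 109  96 113  64  54  86 107 135  82  84  66  87  80  42  33  34  43  56  61  64]
 [ 84 119 163 162 163 158 141 155 157 157 157 148 138 146 135 143 140 120  65  42  45  57  59  60  64  84]
 [ 89 124 166 165 165 165 160 157 161 161 158 155 153 138 141 120 136 127  81  61  59  60  61  56  62 101]
 [ 99 123 164 164 164 166 160 161 161 159 159 159 158 158 158 153 138 132  74  59  70 101 102  60  65 101]
 [161 164 165 163 164 166 160 160 164 161 157 159 161 157 157 157 158 150  80  65  72  67  78  54  59 114]]
t [265.11340335 268.12572526] [266.04638788 268.43491818] [266.9971748  268.75002841]
s [264.91465661 224.00734309] [265.61610147 232.0215753 ] [266.34118421 240.27780638]
```

```bash
python3 - <<'E'
from h import *
p=np.array([.516,-.1725,.098])
for y in (104.5,-75.5):
    for d in (0,60,115):
        j=m.solve_ik(p,down(np.radians(y+d))); print(y+d,None if j is None else np.round(j,3))
E
```

```text
104.5 [-0.344  0.537  1.898 -0.     0.706 -2.168]
164.5 None
219.5 [-0.344  0.537  1.898 -0.     0.706  2.108]
-75.5 [-0.344  0.537  1.898 -0.     0.706  0.973]
-15.5 [-0.344  0.537  1.898 -0.     0.706 -0.074]
39.5 [-0.344  0.537  1.898 -0.     0.706 -1.034]
```

```bash
python3 - <<'E'
from h import *
o=down(np.radians(-75.5)); p=np.array([.516,-.1725,.0])
m.move_to(p+[0,0,.18],o); print(m.get_time())
m.command_gripper(.04,20)
print(m.get_contact_force())
m.servo_line(p+[0,0,.099],o,.1)
print(m.get_position(),m.get_contact_force())
m.command_gripper(.0,20); print(m.get_width(),m.get_grip_force(),m.get_contact_force(),m.get_torque(),m.get_time())
shot("top","pics/t1.png");c=shot("scene"); 
cv2.imwrite("pics/s1.png",cv2.resize(c["image"][150:300,190:350,::-1],None,fx=4,fy=4,interpolation=cv2.INTER_CUBIC))
E
```

```text
3.1167
[-1.06987652 -0.28198422 -0.18821086]
[ 0.5164016  -0.17264894  0.09943266] [ 0.31460691 -0.55968233 -0.26220757]
0.011160105989111999 26.728202998638153 [-1.25058555  0.30446906  4.70966314] [ 0.02727183  0.04726667 -0.00118173] 4.9417
```

View pics/s1.png

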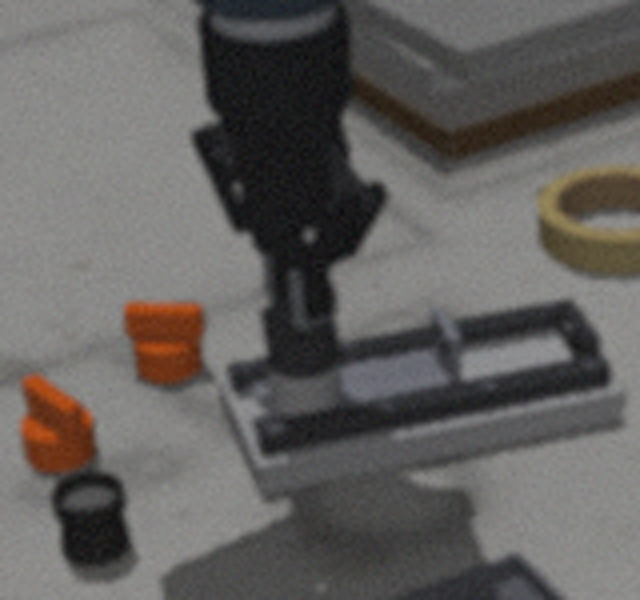

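The scene crop shows the fingers closed on the nut's bar at crop (300,330), with a width of 11 mm and low side force. Next is the turn.

```bash
python3 - <<'E'
from h import *
m.command_gripper(0,70); print(m.get_width(),m.get_contact_force().round(1),m.get_torque().round(2))
j=np.array(m.get_joint_positions()); j0=j.copy(); t0=m.get_torque()[2]
for k in range(40):
    j[5]-=np.radians(3 if k>8 else 5); m.set_joints(j)
    T=m.get_torque()[2]-t0; F=m.get_contact_force()
    print(round(np.degrees(j0[5]-j[5])),round(T,3),F.round(1),round(m.get_time(),2))
    if abs(T)>.6 or np.linalg.norm(F)>35: break
print(np.degrees(j0[5]-m.get_joint_positions()[5]),m.get_position())
E
```

```text
0.010361365808902127 [-2.1 -0.   7.9] [0.   0.24 0.01]
5 -0.02 [ 0.1 -0.5  2.7] 5.51
10 0.058 [-0.1  0.8  2. ] 5.76
15 0.064 [-0.2  1.   2.1] 6.01
20 -0.004 [ 0.3 -0.7  2.4] 6.26
25 0.01 [ 0.5 -0.5  2.2] 6.51
30 0.014 [-1.5  0.   3.4] 6.76
35 0.052 [-0.1 -0.   2.5] 7.01
40 -0.014 [ 0.6 -0.2  2.4] 7.26
45 -0.001 [0.2 0.2 2.9] 7.51
48 0.008 [-0.7  0.1  3.2] 7.76
51 0.044 [0.5 0.4 3.5] 8.01
54 -0.002 [0.7 0.8 3.3] 8.26
57 0.047 [0.3 1.4 4.2] 8.51
60 -0.016 [-0.2 -1.   3.7] 8.76
63 0.035 [0.3 0.1 4.1] 9.01
66 0.065 [ 0.3 -0.9  4. ] 9.26
69 0.038 [0.3 0.1 4.7] 9.51
72 0.002 [ 0.1 -0.1  4.5] 9.76
75 -0.025 [ 0.5 -0.   5. ] 10.01
78 0.002 [-0.1 -0.8  4.7] 10.26
81 -0.009 [-0.4 -0.1  4.7] 10.51
84 -0.135 [-0.2  0.5  4.1] 10.76
87 0.008 [ 4.1 -3.6  0.5] 11.01
90 -0.054 [ 4.2 -4.6  0.4] 11.26
93 -0.107 [ 4.3 -2.1  0.9] 11.51
96 -0.126 [ 6.9 -2.6 -1.1] 11.76
99 -0.107 [ 6.6 -2.4 -0.7] 12.01
102 -0.136 [ 6.9 -1.1 -0.4] 12.26
105 -0.127 [ 7.1 -0.6 -0.8] 12.51
108 -0.153 [ 7.1  1.2 -0.5] 12.76
111 0.18 [5.3 8.  3.7] 13.01
114 0.128 [5.4 8.2 2.8] 13.26
117 0.052 [4.4 8.4 4.6] 13.51
120 0.061 [0.4 1.6 5.8] 13.76
123 0.156 [-1.2  1.6  6.1] 14.01
126 0.081 [-0.6  1.8  7.2] 14.26
129 0.045 [0.7 0.6 5.9] 14.51
132 0.051 [0.2 0.3 5. ] 14.76
135 0.042 [-0.6  0.1  5.5] 15.01
138 -0.019 [0.4 0.3 5.5] 15.26
137.86021488738876 [ 0.51596096 -0.17239606  0.09976124]
```

```bash
python3 - <<'E'
from h import *
print(m.get_width(),m.get_grip_force())
c=shot("scene"); a=cv2.resize(c["image"][190:270,225:305,::-1],None,fx=6,fy=6,interpolation=cv2.INTER_CUBIC)
p=m.get_position(); o=down(0)
m.command_gripper(.05,20); m.servo_line([p[0],p[1],.16],None,.15)
j=np.array(m.get_joint_positions()); j[0]+=.45; m.set_joints(j)
c=shot("scene"); b=cv2.resize(c["image"][190:270,225:305,::-1],None,fx=6,fy=6,interpolation=cv2.INTER_CUBIC)
cv2.imwrite("pics/ab.png",cv2.resize(np.hstack([a,b]),(800,400)))
c=shot("top","pics/t2.png"); g=cv2.cvtColor(c["image"],cv2.COLOR_RGB2GRAY)
np.set_printoptions(linewidth=200); print(g[256:282,254:282],m.get_time())
E
```

```text
0.01031218307795328 70.14962553977966
[[ 77  42  41  49  65  64  69  91 140 143 142 142 140 138 142 140 141 141 141 142 145 142 141 138 131  87  61  65]
 [ 75  36  45  43  61  63  64 102 143 145 141 142 142 139 140 139 146 141 140 145 144 141 141 138 133  76  64  66]
 [ 52  39  38  49  63  65  65 105 145 140 141 147 139 141 142 143 141 141 141 146 146 140 142 138 132  77  68  83]
 [ 52  44  40  41  47  62  85 140 145 143 141 140 139 141 141 142 144 142 144 145 146 141 140 131  99  68  76 101]
 [ 40  38  39  40  38  48  89 142 144 144 143 137 108  79  80 120 145 142 144 146 143 143 139 135 107  63  66  66]
 [ 38  41  43  40  41  58 105 145 144 131  94  97  71  64  59  56  89 140 143 146 141 142 138 131  76  67  68  63]
 [ 38  42  41  41  42  59  90  85  96  69  63  56  61  63  62  55  49  88 143 146 141 134  91  86  53  64  67  64]
 [ 46  41  40  42  44  55  79  69  66  65  63  55  60  65  53  46  29  61  89  97  94  96  87  82  41  47  65  66]
 [ 40  43  42  42  44  52  62  66  62  62  56  59  62  58  56  36  27  42  57  93 103  92  86  71  41  43  67  59]
 [ 42  37  37  39  39  56  
[... 1236 characters left out ...]
]
 [ 40  40  63  94  89  82  58  59  54  38  44  38  37  44  53  57  74  90  86  90  84  50  44  64  65  65  58  65]
 [ 41  41  62  90  93  86  88  68  54  76 103 101 102 101 107 108  92  90  75  91  85  67  63  63  68  63  70  71]
 [ 43  55  88 107 111 108 107 104  96 105 105 106 105 106 113 151 129  98  91  86  73  70  64  63  64  64  72  89]
 [ 39  60  90 107 110 107 107 107 104 104 104 105 106 102 110 135 145 120 142 134  87  65  64  66  63  63  65 106]
 [ 66  78 103 110 108 109 109 108 107 104 106 107 106 105 106 123 168 160 145 135  75  63  71 108 110  62  64 106]
 [108 107 109 108 105 109 109 106 106 106 105 107 103 105 107 122 167 168 169 156  85  70  81  68  82  59  64 123]] 17.3833
```

View pics/ab.png

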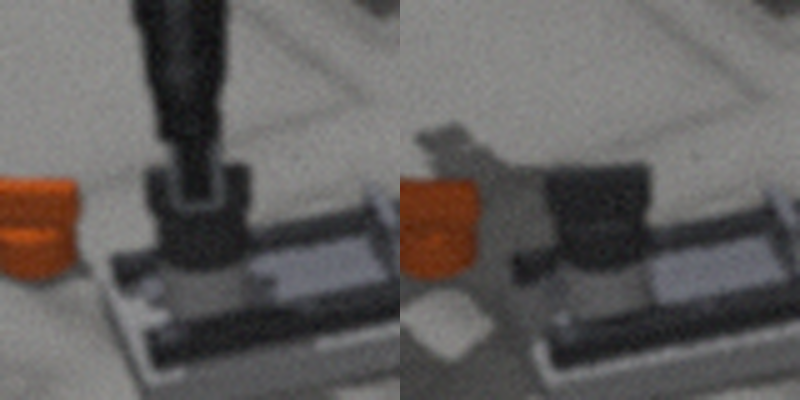

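The picture shows the nut seated, and its bar turned with the fingers to about 152° (top edge px (270,262)–(264,274)). It has followed 138° with no clear stop, so I'll grip it again and test the lift gently.

```bash
python3 - <<'E'
from h import *
j=np.array(m.get_joint_positions()); j[0]-=.45; m.set_joints(j)
p=np.array([.516,-.1724,.099]); m.servo_line(p,None,.12)
m.command_gripper(0,60); print(m.get_width(),m.get_contact_force().round(1),m.get_torque().round(2))
f0=m.get_contact_force()
for k in range(1,7):
    m.servo_line(p+[0,0,.001*k],None,.02); F=m.get_contact_force()-f0
    print(k,F.round(1),m.get_position()[2].round(4),m.get_width().round(4))
    if F[2]<-15: break
print(m.get_time())
E
```

```text
0.01008270271177788 [-2.2  0.6  5.4] [0.1  0.14 0.05]Traceback (most recent call last):
  File "<stdin>", line 8, in <module>
AttributeError: 'float' object has no attribute 'round'
```

```bash
python3 - <<'E'
from h import *
p=np.array([.516,-.1724,.099])
f0=np.array([-2.2,.6,5.4])
for k in range(2,8):
    m.servo_line(p+[0,0,.001*k],None,.02); F=m.get_contact_force()-f0
    print(k,F.round(1),round(m.get_position()[2],4),round(m.get_width(),4))
    if F[2]<-15: break
print(m.get_time())
E
```

```text
2 [ 2.4  0.5 -6.5] 0.1009 0.0107
3 [ 1.4 -1.4 -7.2] 0.102 0.0104
4 [  4.   -0.2 -15.5] 0.1025 0.0101
20.4417
```

```bash
python3 - <<'E'
from h import *
p=np.array([.516,-.1724,.1003]); m.servo_line(p,None,.03)
j=np.array(m.get_joint_positions()); q0=.973
def rd(): 
    print(round(np.degrees(q0-m.get_joint_positions()[5]),1),"T",round(m.get_torque()[2],3),"tau",round(m.get_tau()[5],2),m.get_contact_force().round(1),"w",round(m.get_width(),4),round(m.get_time(),2))
rd()
for k in range(3):
    j[5]-=np.radians(4); m.set_joints(j); rd()
    if abs(m.get_torque()[2])>.4: break
for k in range(16):
    j[5]+=np.radians(4); m.set_joints(j); rd()
    if abs(m.get_torque()[2])>.4: break
E
```

```text
137.8 T 0.008 tau -0.0 [ 0.4 -0.5 -1.8] w 0.0101 20.69
141.7 T 0.028 tau -0.26 [ 0.  -0.8 -1.5] w 0.0101 20.94
145.7 T 0.031 tau -0.24 [ 0.3 -0.1 -1.6] w 0.0101 21.19
149.6 T -0.004 tau -0.24 [ 0.5 -0.  -1.3] w 0.0102 21.44
145.8 T -0.001 tau 0.28 [-0.5 -0.2 -0.7] w 0.0102 21.69
142.0 T -0.001 tau 0.25 [-0.3  0.1 -1.2] w 0.01 21.94
138.0 T 0.028 tau 0.24 [ 0.2 -0.5 -0.6] w 0.01 22.19
134.0 T -0.033 tau 0.23 [ 0.  -0.5 -1.4] w 0.0104 22.44
130.0 T 0.011 tau 0.24 [ 0.4 -0.4 -1.3] w 0.0103 22.69
126.0 T 0.095 tau 0.25 [ 0.9  0.1 -1.4] w 0.0102 22.94
122.0 T -0.042 tau 0.26 [ 0.4 -0.3 -1.1] w 0.0103 23.19
118.0 T 0.041 tau 0.28 [ 1.1 -0.8 -0.7] w 0.0103 23.44
114.0 T 0.2 tau 0.4 [ 0.2 -0.1 -1. ] w 0.0104 23.69
110.0 T -0.008 tau 0.18 [-3.9 -4.2  1.2] w 0.0101 23.94
106.0 T 0.044 tau 0.24 [-4.1 -2.9  2.3] w 0.0105 24.19
102.1 T 0.156 tau 0.26 [-4.3 -1.8  2.5] w 0.0101 24.44
98.1 T -0.198 tau -0.04 [-5.9  5.   2.5] w 0.0102 24.69
94.1 T -0.155 tau -0.0 [-4.   4.9  2.8] w 0.0104 24.94
90.1 T -0.119 tau 0.07 [-3.6  6.5  2.4] w 0.01 25.19
86.1 T -0.008 tau 0.13 [-2.8  7.   1.3] w 0.0102 25.44
```

```bash
python3 - <<'E'
from h import *
q0=.973
j=np.array(m.get_joint_positions())
j[5]=q0-np.radians(72); m.set_joints(j)
p=np.array([.516,-.1724,.0]); print(m.get_contact_force().round(1))
m.servo_line(p+[0,0,.1022],None,.03); j=np.array(m.get_joint_positions())
for k in range(11):
    j[5]=q0-np.radians(72+2*k); m.set_joints(j)
    T=m.get_torque()[2]; F=m.get_contact_force()
    print(72+2*k,round(np.degrees(q0-m.get_joint_positions()[5]),1),"T",round(T,3),F.round(1),round(m.get_time(),2))
    if abs(T)>.35: break
E
```

```text
[ 0.3  0.2 -1.3]
72 72.0 T 0.01 [-0.3  0.8 -1.4] 26.28
74 74.0 T 0.041 [ 0.  -0.2 -1.1] 26.53
76 75.9 T 0.043 [-0.4  0.4 -0.4] 26.78
78 77.9 T 0.04 [ 0.6  0.5 -1.2] 27.03
80 79.9 T 0.015 [ 0.6  0.1 -1.8] 27.28
82 81.9 T -0.073 [-0.4 -0.1 -2. ] 27.53
84 83.9 T -0.115 [ 1.1  0.4 -1.7] 27.78
86 85.9 T -0.198 [ 0.2  0.7 -1.3] 28.03
88 87.9 T -0.264 [ 0.5  0.  -0.8] 28.28
90 89.9 T -0.07 [ 2.5 -4.6 -2.9] 28.53
92 91.9 T -0.068 [ 3.9 -4.9 -3.3] 28.78
```

The stop shows at about 81°, where torque builds up and then gives way past 88°. I'll go back, come up to it lightly, ease off and lift.

```bash
python3 - <<'E'
from h import *
q0=.973
j=np.array(m.get_joint_positions())
j[5]=q0-np.radians(70); m.set_joints(j)
p=np.array([.516,-.1724,.0])
j=np.array(m.get_joint_positions()); ok=False
j[5]=q0-np.radians(78); m.set_joints(j)
for a in (84,85):
    m.servo_line(p+[0,0,.1012],None,.03); j=np.array(m.get_joint_positions())
    j[5]=q0-np.radians(a); m.set_joints(j); print(a,"T",round(m.get_torque()[2],3))
    j[5]=q0-np.radians(a-2); m.set_joints(j); print("eased T",round(m.get_torque()[2],3))
    for z in (.1025,.104,.106,.108,.112):
        m.servo_line(p+[0,0,z],None,.03); F=m.get_contact_force()
        print(z,round(m.get_position()[2],4),F.round(1),round(m.get_torque()[2],3),round(m.get_time(),2))
        if F[2]<-14: break
    else: ok=True;break
print(ok)
c=shot("scene"); cv2.imwrite("pics/s3.png",cv2.resize(c["image"][190:270,225:305,::-1],None,fx=5,fy=5,interpolation=cv2.INTER_CUBIC))
E
```

```text
84 T -0.136
eased T -0.044
0.1025 0.1028 [-0.4  1.5  0.6] -0.073 30.5
0.104 0.1044 [-0.6  0.5  1.9] -0.047 30.75
0.106 0.106 [ 0.4  0.5 -1. ] -0.009 31.0
0.108 0.108 [ 0.  -0.2 -0.5] -0.004 31.25
0.112 0.1123 [ 0.1 -0.2 -1.1] -0.028 31.53
True
```

View pics/s3.png

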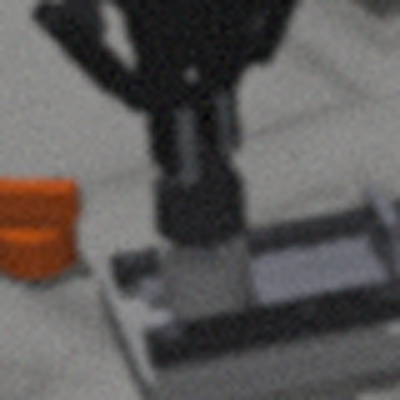

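The nut is rising freely: the picture shows more of the spacer exposed at (200,275), and Fz is about −1 N. Carry it to the tray.

```bash
python3 - <<'E'
from h import *
o=m.get_ee_rot(); p=m.get_position()
m.servo_line([p[0],p[1],.19],o,.2); print(m.get_contact_force().round(1),m.get_width())
q=np.array([.510,-.393,0])
m.servo_line(q+[0,0,.19],o,.3); m.servo_line(q+[0,0,.062],o,.2); f0=m.get_contact_force()[2]
for z in np.arange(.058,.050,-.001):
    m.servo_line(q+[0,0,z],o,.05); F=m.get_contact_force(); 
    if F[2]-f0>4: break
print(z,F.round(1),m.get_position())
m.command_gripper(.03,20); m.hold(.1); m.servo_line(q+[0,0,.15],o,.2); print(m.get_time())
# spacer yaw options
for y in (-12.3,167.7):
    j=m.solve_ik([.516,-.173,.054],down(np.radians(y))); print(y,None if j is None else j.round(2))
    j=m.solve_ik([.443,-.392,.04],down(np.radians(y))); print(y,None if j is None else j.round(2))
for y in (88.8,-91.2): 
    j=m.solve_ik([.443,-.392,.04],down(np.radians(y))); print(y,None if j is None else j.round(2))
j=np.array(m.get_joint_positions()); j[0]+=.35; m.set_joints(j)
t=shot("top","pics/t4.png"); c=shot("scene","pics/s4.png")
v=[cv2.resize(i["image"][a:a+120,b:b+150,::-1],(400,320),interpolation=cv2.INTER_CUBIC) for i,a,b in((t,205,240),(c,210,225))]
cv2.imwrite("pics/v4.png",np.hstack(v))
E
```

```text
[-0.5  0.5 -0.8] 0.009680379510824146
0.053 [-2.   1.7  6.9] [ 0.51009079 -0.39303531  0.05399304]
36.3583
-12.3 [-0.35  0.61  1.91 -0.    0.62 -0.13]
-12.3 [-0.74  0.68  1.8  -0.    0.66 -0.53]
167.7 None
167.7 None
88.8 [-0.74  0.68  1.8  -0.    0.66 -2.29]
-91.2 [-0.74  0.68  1.8  -0.    0.66  0.85]
```

View pics/v4.png

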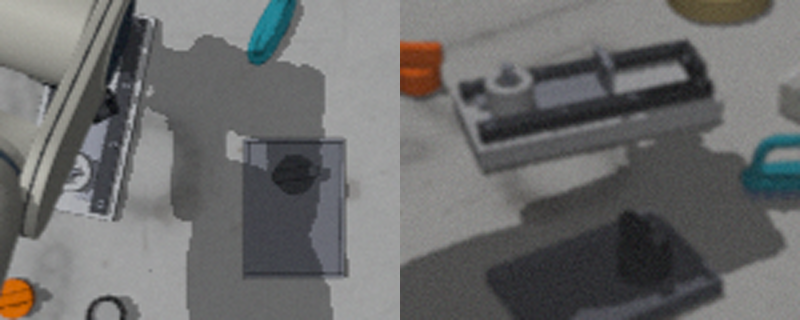

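The nut stands in the tray (left panel (295,173)), and the spacer is bare on the stud (right panel (510,83)). Next is the spacer.

```bash
python3 - <<'E'
from h import *
o=down(np.radians(-12.3)); p=np.array([.516,-.1735,0])
m.move_to(p+[0,0,.15],o); m.command_gripper(.06,20)
m.servo_line(p+[0,0,.053],o,.15); print(m.get_contact_force().round(1),m.get_time())
m.command_gripper(0,20); print(m.get_width(),m.get_contact_force().round(1),m.get_position())
m.command_gripper(0,50); print(m.get_width(),m.get_contact_force().round(1),m.get_position())
f0=m.get_contact_force()
for z in (.058,.066,.08):
    m.servo_line(p+[0,0,z],o,.06); F=m.get_contact_force()-f0; print(F.round(1),m.get_width())
    if F[2]<-20: break
print(m.get_time())
E
```

```text
[ 0.5  0.6 -0.4] 39.2333
0.039047295450845426 [-0.6  0.9  7.7] [ 0.51676005 -0.17375209  0.05419   ]
0.038206998936873536 [-2.   0.9  8.7] [ 0.51680053 -0.17376176  0.05438494]
[  1.7  -0.2 -10.2] 0.037493660365544954
[ 3.  -0.6 -9.7] 0.03788550000755462
[ 1.2 -1.2 -9.9] 0.038031713162689364
40.675
```

```bash
python3 - <<'E'
from h import *
p=m.get_position(); m.servo_line([p[0],p[1],.16],None,.2)
o=down(np.radians(-91.2)); q=np.array([.443,-.392,0])
m.move_to(q+[0,0,.15],o); print(m.get_width(),m.get_time())
m.servo_line(q+[0,0,.045],o,.15); f0=m.get_contact_force()[2]
for z in np.arange(.041,.032,-.001):
    m.servo_line(q+[0,0,z],o,.05); F=m.get_contact_force()
    if F[2]-f0>4: break
print(z,F.round(1),m.get_position())
m.command_gripper(.052,20); m.hold(.1); m.servo_line(q+[0,0,.15],o,.2); print(m.get_time(),m.get_width())
# to slideway, above push start
th=np.radians(-12.3); ex=np.array([np.cos(th),np.sin(th),0]); s=np.array([.516,-.1735,0])
od=down(th-np.pi/2); print(m.solve_ik(s+.05*ex+[0,0,.06],od).round(2))
m.move_to(s+.045*ex+[0,0,.13],od); m.command_gripper(0,20)
t=shot("top","pics/t5.png"); c=shot("scene","pics/s5.png")
v=[cv2.resize(i["image"][a:a+120,b:b+150,::-1],(400,320),interpolation=cv2.INTER_CUBIC) for i,a,b in((t,205,240),(c,210,225))]
cv2.imwrite("pics/v5.png",np.hstack(v)); print(m.get_time())
E
```

```text
0.037379429996046806 42.15
0.037 [-0.7  1.7  4.9] [ 0.44315634 -0.39208261  0.03747744]
45.3583 0.052104567372355706
[-0.34  0.65  1.79 -0.    0.7   1.45]
46.95
```

View pics/v5.png

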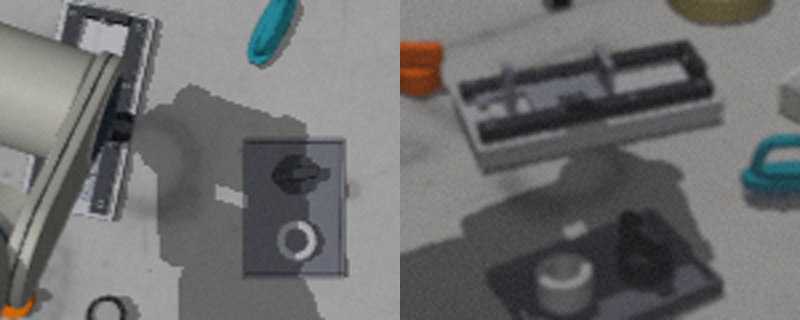

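The top panel shows the nut at (297,173) and the spacer at (297,240), both standing in the tray. The stud and bracket are now clear to push.

```bash
python3 - <<'E'
from h import *
th=np.radians(-12.3); ex=np.array([np.cos(th),np.sin(th),0]); s=np.array([.516,-.1735,0]); P=lambda d,z:s+d*ex+[0,0,z]
m.servo_line(P(.045,.06),None,.15); print(m.get_contact_force().round(1)); f0=m.get_contact_force()
d=.058
while d<.16:
    m.servo_line(P(d,.06),None,.06); F=m.get_contact_force()-f0
    print(round(d,3),round(F@ex,1),F.round(1))
    if F@ex<-22: break
    d+=.010 if d<.12 else .003
print(m.get_time(),(m.get_position()-s)@ex)
m.servo_line(P(d-.02,.06),None,.1); m.servo_line(P(d-.02,.16),None,.25)
j=np.array(m.get_joint_positions()); j[0]+=.6; m.set_joints(j)
t=shot("top","pics/t6.png"); c=shot("scene","pics/s6.png")
v=[cv2.resize(i["image"][a:a+120,b:b+150,::-1],(400,320),interpolation=cv2.INTER_CUBIC) for i,a,b in((t,195,240),(c,210,225))]
cv2.imwrite("pics/v6.png",np.hstack(v)); print(m.get_time())
E
```

```text
[-0.5 -0.3 -0.3]
0.058 0.3 [0.6 1.2 0.1]
0.068 -0.3 [-0.4 -0.2  1. ]
0.078 -0.3 [-0.2  0.3  0.4]
0.088 -0.3 [-0.4 -0.4  0.5]
0.098 0.7 [0.7 0.1 0.6]
0.108 -1.4 [-1.3  0.4  0.9]
0.118 0.3 [ 0.3 -0.  -0.2]
0.128 -0.3 [-0.2  0.5  0.6]
0.131 0.0 [0.2 0.7 1.4]
0.134 -0.4 [-0.2  0.7  0. ]
0.137 0.3 [ 0.6  1.1 -1. ]
0.14 -7.2 [-6.7  2.9  5.3]
0.143 -16.5 [-16.3   2.5  12.1]
0.146 -24.1 [-23.9   3.5  17.2]
51.65 0.13840219695765124
54.1167
```

View pics/v6.png

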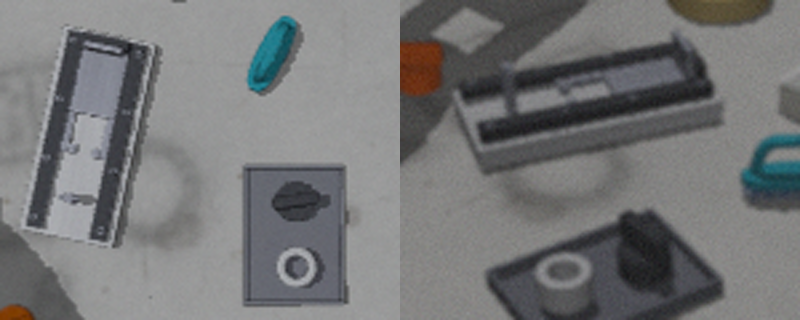

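The bracket's flange is against the end stop (left panel (105,47)), where the push stalled at 138 mm as expected. The nut and spacer are standing in the tray, and the arm is clear.

```bash
python3 -c "
from h import *
print(m.sign_off())"
```

```text
the job is handed in; nothing more can be done
None
```

The job is handed in at about 54 s: the nut and spacer stand upright in the smaller tray and the bracket is against the end stop, but on the first turn I overran the nut's stop (at about 81°) to roughly 150°, then turned it back and lifted it off at the stop.

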